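Seat the reference probe in the hidden well of the column thermostat

ROBOT

A 7-joint arm with a two-finger parallel gripper is mounted at the origin on the work surface. World frame = base frame: x ahead of the robot, y to its left, z up, the work surface at z = 0. Lengths are in m, angles in rad, forces in N, time in s.
With the tool pointing down it reaches from about 0.425 to 0.925 m from the base axis. Payload 6.8 kg.
Tool frame: the origin (TCP) lies on the centre line of the jaws, within the pads' length; the fingertips stand 14 mm ahead of it and the grasp point (between the pads) lies 5 mm behind it (r.tips_ahead is the distance from the TCP to the fingertips, in m); z points along the fingers, y is the line along which they close (so a half turn about z gives the same grasp; the last joint's range is limited). The gripper opens to 85 mm and grips with 20 to 120 N. Pads are 22 mm wide; open, the fingers measure 114 mm over their backs; the gripper's body (76 mm by 85 mm) begins 54 mm behind the grasp point. The pads swing forward as they close: fully open they stand 13 mm farther back than shut.
Start: joints at [-1.3, 0.477, 0.022, 1.555, -0.011, 1.109, -0.083], TCP at [0.25, 0.627, 0.22] pointing down, gripper open.
Joint ranges: [-2.96, 2.96], [-0.34, 2.1], [-1.41, 1.46], [0.24, 2.44], [-1.37, 4.51], [0.17, 1.92], [-2.96, 2.96]. Speed limits (rad/s): [2.39, 2.39, 3.14, 3.14, 3.14, 3.14, 3.14].

INTERFACE

Orientations are given as a rotation vector (axis times angle).
In Python, from bench import r, eyes gives the robot as it stands.
- The arm moves only by the tool step_arm, never from a script. Its argument "rows" is a list of rows, each a list of 6 numbers: the shift along the world's x, y, z in units of 60 cm (1.0 is 60 cm), then the turn, a rotation vector about the world's x, y, z in units of pi rad (1.0 is pi rad). In form: [[x, y, z, rx, ry, rz], ...]. A call has 1 to 5 rows; each row is the pose to reach, as a shift and turn from the pose commanded when the call began, turning the shorter way round; what a row does not reach only later rows make up. A row lasts 1/12 s, in which the tool goes at most 41.7 mm and 7.16 degrees, less where a joint would pass 70% of its speed; a pose out of reach is approached as far as the arm can. A call with a number of a shift or a turn outside -1 to 1 is refused whole. A call with a gripper value outside its range is refused whole. "jaw" is the closure, from 0 (fully open) to 1 (shut), set as the call begins (left out, the last holds). The fingers move at their own pace and stop on an object; "squeeze" is the grip in N (left out, the last holds). Time passes only in rows, so rows that repeat a pose let the fingers close. It gives the time, the measured TCP pose, the force, the opening and the grip force at its end, in the units of the state.
- r.get_obs(): the state, without advancing time (a new reading comes with each control period).
- eyes.grab_frame(name): name is "scene" or "top" or "wrist"; returns the picture (384x512x3 uint8, red, green, blue); there is no depth.
- eyes.camera_info(name): a dict with "mtx" (3x3 intrinsics, pixels), "k1" (the pictures are not rectified: a ray, as slopes to the right and down, at radius r is drawn at 1 + k1 r^2 times it, then the intrinsics apply), "extrinsics" (4x4, takes a point from camera to world coordinates); the wrist camera has in their place "tool_from_camera" (4x4, takes a point from camera to tool coordinates, whose origin is the TCP and whose axes are the flange's). Camera axes: x right, y down, z forward; pixel columns grow to the right and rows downward; lengths in m; the calibration is good to about 2 mm. A picture is of the moment at which its call begins: read the wrist's pose just before it. camera_info takes no time and is no camera call.
- r.hand_in(): hands the job in; it is judged then, once.
The state is a dict: "clock": time; "joints": joint angles; "qvel": joint speeds; "tau": joint torques, N m; "tcp_pos": TCP position; "orientation": TCP orientation; "contact_force": force on the tool from outside, world axes, zero at the start; "moment": the same for the moment, N m; "grip_width": finger opening in m; "gripper_force": force on a finger pad.
Only numpy, scipy, OpenCV 4.12 (cv2) and the standard library are available. Lean on these libraries where they do the work, as an engineer would, in place of code of your own. Each camera call takes 0.05 s, during which the arm holds its last target. There are 200 camera calls.

TASK

Take the orange temperature probe out of the rack and seat it in the test well of the beige column thermostat: rest its tip lightly on the grey cover plate, slide it along the red line until it drops through the hidden shutter, then push it gently fully home so that its collar sits flush on the plate, and let go. Never press the floating cover plate down hard, and leave the blue probe, the bottle and the wrench alone.

Things in the scene. Friction and masses are not known exactly. Their poses are not given: they have to be found in the camera images.
- probe_grip (a point): Centre of the orange handle of the probe, which is round about its z axis (up). The handle is 24 mm in diameter and 55 mm high; under it a dark collar, 30 mm in diameter, 5 mm thick; under that a steel stem, 10 mm in diameter, 30 mm long. This point is 62.5 mm above the stem's tip and 32.5 mm above the collar's underside. Mass about 0.12 kg. It starts upright in a rack hole.
- probe_tip (a point): Lowest point of the probe's stem, on its axis; z points up along the probe. The stem ends in a half ball of 5 mm radius.
- rack: White fixed rack, 70 mm (its x) by 150 mm (its y), 45 mm high; origin at the centre of its underside. Two 15 mm wide holes, 42 mm either side of the centre along its y, hold the orange and the blue probe (either way round), collars resting on the rack's top. Gripping along the rack's x keeps the fingers clear of the other probe.
- spare_grip (a point): Centre of the blue handle of the spare probe, same shape and size as the orange one. Leave it in the rack.
- thermostat: Beige fixed casing of the column thermostat, 310 mm (its y) by 180 mm (its x), 94 mm high; origin at the centre of its underside, z up. In its top is a window, 130 mm (y) by 60 mm (x), centred, in which the grey cover plate lies 4 mm below the casing's top.
- line_mid (a point): Middle of the red line on the grey cover plate, at the plate's top, 90 mm above the table. The line runs along this frame's y, through the whole window; x is across it, z up. On the line, within 42 mm of this point either way, is the centre of the test well: a 14 mm wide hole, shut by a flush shutter of the plate's own colour (the red line runs on over it), not to be seen.
- cover (a joint): How far the floating cover plate is pressed down, in m (0 at rest, grows downwards, stop at 0.012). It sits on soft springs and yields about 1 mm for each 2 N; 8 mm down (about 16 N) is too hard. The shutter in it yields to less than 1 N, so a tip lightly pressed over it drops in; the well takes the whole stem until the collar's underside rests on the plate.
- bottle: Amber glass bottle, 56 mm in diameter, 110 mm high, origin at the centre of its underside. Leave alone.
- wrench: Steel wrench lying flat on the table. Leave alone.
There are look-alikes about, which are no part of the job. Of the things that look like the part that bears probe_grip, the larger one is meant.

How it is judged:
On the way, in this order (a step that is already met when the one before it is completed fails the run):
1. the orange probe is lifted clear out of the rack (z of probe_tip in the frame of rack above 0.055 m), for 0.2 s.
2. the probe's stem has dropped into the well, more than 15 mm below the plate's top (z of probe_tip in the frame of line_mid below -0.015 m and x of probe_tip in the frame of line_mid between -0.012 and 0.012 m and y of probe_tip in the frame of line_mid between -0.055 and 0.055 m), for 0.1 s.
At the end, for the whole second after the job is handed in: The orange probe stands upright (within 0.1 rad) in the thermostat's well, its tip at least 27 mm below the plate's resting top (30 mm is fully home), released, with the cover plate back up (less than 3 mm down) (z of probe_tip in the frame of line_mid below -0.027 m and x of probe_tip in the frame of line_mid between -0.012 and 0.012 m and y of probe_tip in the frame of line_mid between -0.055 and 0.055 m and angle between probe_grip's own z axis and vertical below 0.1 rad and value of joint cover below 0.003 m); the robot touches nothing.
It fails at once if the floating cover plate is pressed down by 8 mm or more (value of joint cover above 0.008 m).
It fails at once if the blue probe is moved by more than 15 mm (distance of spare_grip from where it was at the start of the episode above 0.015 m).
It fails at once if the bottle is moved by more than 20 mm (distance of bottle from where it was at the start of the episode above 0.02 m).
It fails at once if the wrench is moved by more than 20 mm (distance of wrench from where it was at the start of the episode above 0.02 m).
It also fails if it takes over 72 s, if anything falls off the work surface, if the arm or the gripper's body presses on something with over 40 N, if the wrist force passes 120 N, or if a joint passes its speed limit or range.

## Working session

There is one attempt and no reset: what is moved stays moved. The work goes in short steps, Python scripts to look and compute and a tool call to move; the robot and the scene stay as the last step left them, time stands still between calls to the robot, and variables do not carry over. Pictures are saved under pics/ and viewed, at most 10 in all, crops included, and the job is handed in when it is done.

Besides the shell and the picture viewer there is one more tool, called as a command line: name --pt "numbers of a row" for each row, then --argument value for the rest. step_arm: Moves the arm, as the interface text tells. Shifts and turns lie within -1 to 1; 1 stands for 60 cm of shift or pi rad of turn. Its arguments: {"type":"object","properties":{"rows":{"type":"array"},"jaw":{"type":"number"},"squeeze":{"type":"number"}},"required":["rows"]}

```bash
mkdir -p pics; cat > h.py <<'E'
import numpy as np, cv2
from bench import r, eyes
from scipy.spatial.transform import Rotation as R
def grab(n,save=None):
    o=r.get_obs(); im=np.asarray(eyes.grab_frame(n))
    if save: cv2.imwrite(f'pics/{save}.png',im[:,:,::-1])
    return o,im
def cam(n,o=None):
    c=eyes.camera_info(n); K=np.array(c['mtx']); k1=c['k1']
    if 'extrinsics' in c: T=np.array(c['extrinsics'])
    else:
        W=np.eye(4); W[:3,:3]=R.from_rotvec(o['orientation']).as_matrix(); W[:3,3]=o['tcp_pos']
        T=W@np.array(c['tool_from_camera'])
    return K,k1,T
def onz(n,px,z,o=None):
    K,k1,T=cam(n,o); px=np.atleast_2d(np.float64(px))
    u=cv2.undistortPoints(px[:,None],K,np.array([k1,0,0,0.]))[:,0]
    d=np.c_[u,np.ones(len(u))]@T[:3,:3].T; p=T[:3,3]
    return p+d*((z-p[2])/d[:,2])[:,None]
def proj(n,P,o=None):
    K,k1,T=cam(n,o); Ti=np.linalg.inv(T)
    return cv2.projectPoints(np.atleast_2d(np.float64(P)),cv2.Rodrigues(Ti[:3,:3])[0],Ti[:3,3],K,np.array([k1,0,0,0.]))[0][:,0]
E
python3 - <<'E'
from h import *
for n in('top','scene'): grab(n,n+'0')
a=[cv2.imread(f'pics/{n}0.png') for n in('top','scene')]
o=r.get_obs(); print(o)
for n in('top','scene'):print(cam(n))
E
```

```text
{'clock': 0.1, 'joints': array([-1.30008767,  0.47773428,  0.02235183,  1.55634549, -0.01150597,
        1.10929855, -0.08308987]), 'qvel': array([-0.00041732, -0.00230422,  0.00092551, -0.00256956,  0.00119624,
        0.00047063,  0.00230107]), 'tau': array([ 5.23297233e-03, -5.97767222e+01,  1.61427397e+00, -2.81953579e+01,
        1.29199092e-02,  5.03314252e-03, -1.69508439e-05]), 'tcp_pos': array([0.24943575, 0.62662871, 0.21891483]), 'orientation': array([-5.91413343e-01, -3.08522482e+00,  2.58547010e-03]), 'contact_force': array([ 0.2590453 ,  0.48866773, -0.56678779]), 'moment': array([-0.02890551, -0.05422054,  0.03927916]), 'gripper_force': 0.0, 'grip_width': 0.0853316667710803}
(array([[391.59849682,   0.        , 251.81555335],
       [  0.        , 391.59849682, 186.98378368],
       [  0.        ,   0.        ,   1.        ]]), -0.08666716705062312, array([[-0.00635837, -0.99728147,  0.07341144,  0.56250533],
       [-0.99900357,  0.0095781 ,  0.04359035,  0.00109453],
       [-0.04417499, -0.07306112, -0.99634866,  0.88730421],
       [ 0.        ,  0.        ,  0.        ,  1.        ]]))
(array([[371.2295012 ,   0.        , 256.38262532],
       [  0.        , 371.2295012 , 191.07996015],
       [  0.        ,   0.        ,   1.        ]]), -0.017220359162003707, array([[ 0.24769264,  0.73334179, -0.63313362,  1.09484028],
       [ 0.96881539, -0.18295131,  0.16710943, -0.12140733],
       [ 0.0067157 , -0.65478137, -0.7557885 ,  0.62890649],
       [ 0.        ,  0.        ,  0.        ,  1.        ]]))
```

View pics/top0.png

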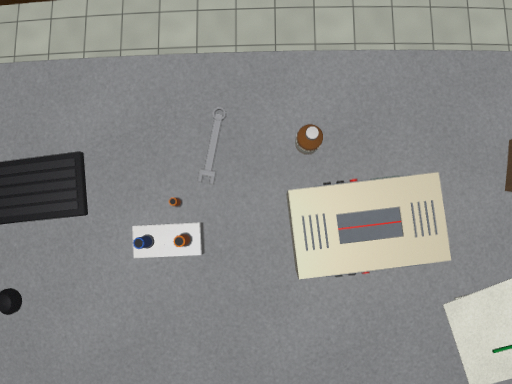

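View pics/scene0.png

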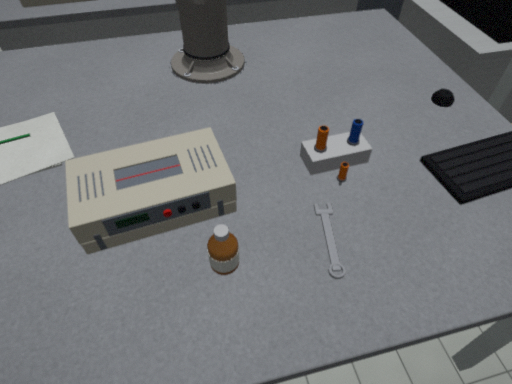

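Top view: the orange probe is in the rack at (181,240), with the blue one at (143,242). A small orange look-alike stands on the table at (175,202). The thermostat window is around (370,225), the bottle at (310,137) and the wrench at (213,145). The larger orange object, in the rack, fits the description. I'll confirm that in a crop while measuring.

```bash
python3 - <<'E'
from h import *
im=cv2.imread('pics/top0.png'); s=cv2.imread('pics/scene0.png')
cv2.imwrite('pics/crop0.png',np.hstack([cv2.resize(im[180:270,120:220],(400,360),interpolation=2),cv2.resize(s[110:200,290:390],(400,360),interpolation=2)]))
def comps(n,img,m,k=8):
    c,l,st,ce=cv2.connectedComponentsWithStats(m.astype(np.uint8))
    return [(st[i],ce[i],l==i) for i in range(1,c) if st[i][4]>k]
for n,I in(('top',im),('scene',s)):
    h=cv2.cvtColor(I,cv2.COLOR_BGR2HSV); H,S,V=cv2.split(h)
    for nm,m in(('or',(H>3)&(H<16)&(S>170)&(V>60)),('bl',(H>105)&(H<130)&(S>120)),('red',((H<4)|(H>176))&(S>150)&(V>90))):
        for st,ce,_ in comps(n,I,m): print(n,nm,st,ce.round(1),onz(n,ce,.0775 if nm!='red' else .09)[0].round(4))
H,S,V=cv2.split(cv2.cvtColor(im,cv2.COLOR_BGR2HSV))
for nm,m,z in(('rack',(V>200)&(S<30),.045),('case',(S>30)&(S<120)&(V>140)&(H>15)&(H<35),.094),):
    for st,ce,mm in comps('top',im,m,800):
        cn=max(cv2.findContours(mm.astype(np.uint8),0,2)[0],key=cv2.contourArea)[:,0]
        P=onz('top',cn,z)[:,:2].astype(np.float32); print(nm,st,cv2.minAreaRect(P),cv2.boxPoints(cv2.minAreaRect(P)).round(3).tolist())
m=(((H<4)|(H>176))&(S>150)&(V>90)); m[:215]=0;m[240:]=0
P=onz('top',np.argwhere(m)[:,::-1],.09)[:,:2]
l=cv2.fitLine(P.astype(np.float32),2,0,.01,.01).ravel();t=(P-l[2:])@l[:2];print(l,t.min(),t.max(),l[2:]+l[:2]*(t.min()+t.max())/2)
# window dark: 
E
```

```text
top or [299 129  17  19 128] [304.6 139.9] [ 0.7198 -0.0744  0.0775]
top or [173 198   4   8  15] [175.1 201.7] [0.5927 0.1977 0.0775]
top or [175 236  11  11  35] [181.4 240.6] [0.5118 0.1839 0.0775]
top bl [134 238  18  11  70] [142.  242.3] [0.5081 0.2679 0.0775]
top red [350 179   7   2  11] [353.5 179.6] [ 0.6343 -0.1713  0.09  ]
top red [339 221  62   8  69] [370.5 224.6] [ 0.5428 -0.2036  0.09  ]
scene or [316 127  12  23 167] [321.4 138.4] [0.5166 0.181  0.0775]
scene or [339 163  10  16  89] [342.8 171.2] [0.6234 0.1873 0.0775]
scene or [208 234  29  23 242] [222.5 246.4] [ 0.742  -0.0883  0.0775]
scene or [219 254   4   5   9] [220.4 255.2] [ 0.7586 -0.095   0.0775]
scene bl [349 120  14  23 189] [355.  131.5] [0.5125 0.2649 0.0775]
scene red [163 209   8   5  25] [166.4 210.8] [ 0.6497 -0.1743  0.09  ]
rack [ 133  223   68   35 1604] ((0.5111242532730103, 0.22504496574401855), (0.06889281421899796, 0.1471276730298996), 3.017806053161621) [[0.4729999899864197, 0.296999990940094], [0.48100000619888306, 0.15000000596046448], [0.5490000247955322, 0.15299999713897705], [0.5419999957084656, 0.30000001192092896]]
rack [ 444  279   68  105 4956] ((0.29951050877571106, -0.4755464196205139), (0.20385554432868958, 0.15986885130405426), 17.647932052612305) [[0.17800000309944153, -0.4300000071525574], [0.22699999809265137, -0.5830000042915344], [0.42100000381469727, -0.5210000276565552], [0.3720000088214874, -0.36800000071525574]]
case [ 288  173  163  104 9658] ((0.5423222780227661, -0.20019198954105377), (0.1798841804265976, 0.30980756878852844), 6.419995307922363) [[0.4359999895095825, -0.0560000017285347], [0.4699999988079071, -0.36399999260902405], [0.6489999890327454, -0.3440000116825104], [0.6140000224113464, -0.035999998450279236]]
[ 0.10779016 -0.99417365  0.5427524  -0.20366962] -0.06430262605713029 0.06045171719985002 [ 0.54254484 -0.20175539]
```

View pics/crop0.png

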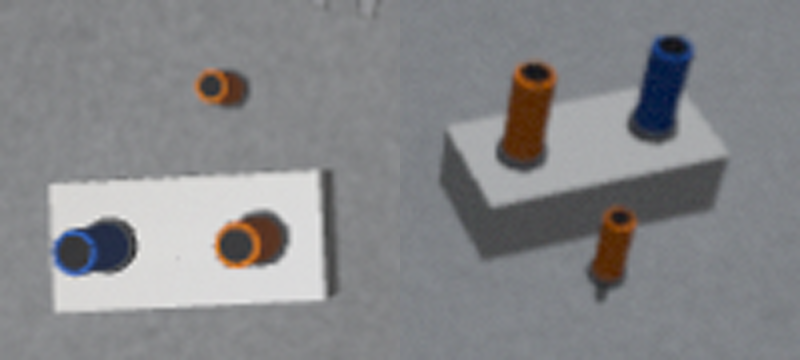

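The crop confirms it: the full-size orange probe in the rack is the one meant, and the small one is loose on the table. The rack hole comes out at about (0.513, 0.183), with rack yaw 3°. line_mid is about (0.5425, -0.201), with yaw 6.3°.

step_arm --pt "0.147 -0.247 0 0 0 -0.12" --pt "0.147 -0.247 0 0 0 -0.18" --pt "0.147 -0.247 0 0 0 -0.18" --pt "0.147 -0.247 0 0 0 -0.18" --pt "0.147 -0.247 0 0 0 -0.18" --jaw 0 --squeeze 40

```text
clock: 0.52
tcp_pos: [0.3435, 0.4708, 0.2196]
orientation: [1.45, 2.783, -0.005]
contact_force: [0.8, -0.5, 0.7]
grip_width: 0.0851
gripper_force: 0.0
```

step_arm --pt "0.147 -0.247 0 0 0 -0.12" --pt "0.147 -0.247 0 0 0 -0.18" --pt "0.147 -0.247 0 0 0 -0.18" --pt "0.147 -0.247 0 0 0 -0.18" --pt "0.147 -0.247 0 0 0 -0.18"

```text
clock: 0.93
tcp_pos: [0.4302, 0.3225, 0.2199]
orientation: [2.17, 2.268, -0.002]
contact_force: [0.7, -0.5, -0.5]
grip_width: 0.0856
gripper_force: 0.0
```

step_arm --pt "0.147 -0.247 0 0 0 0" --pt "0.147 -0.247 0 0 0 0" --pt "0.147 -0.247 0 0 0 0" --pt "0.147 -0.247 0 0 0 0" --pt "0.147 -0.247 0 0 0 0"

```text
clock: 1.35
tcp_pos: [0.5175, 0.1741, 0.2201]
orientation: [2.162, 2.274, -0.001]
contact_force: [0.1, -1.0, -0.0]
grip_width: 0.0855
gripper_force: 0.0
```

```bash
python3 - <<'E'
from h import *
o,im=grab('wrist','w1'); print(o['tcp_pos'])
h=cv2.cvtColor(im,cv2.COLOR_RGB2HSV);H,S,V=cv2.split(h)
m=((H>3)&(H<16)&(S>170)&(V>60)).astype(np.uint8)
c,l,st,ce=cv2.connectedComponentsWithStats(m)
for i in range(1,c):
    if st[i][4]>60: print(st[i],ce[i],onz('wrist',ce[i],.0775,o),onz('wrist',ce[i],.105,o))
print(proj('wrist',[[.5133,.1831,.105],[.5133,.1831,.05]],o))
E
```

```text
[0.51748783 0.17410851 0.22014434]
[321 128  25  22 243] [331.58436214 137.69547325] [[0.58391901 0.21202519 0.0775    ]] [[0.57729009 0.21603534 0.105     ]]
[237 158  25  26 175] [249.49142857 168.46857143] [[0.51082298 0.17966304 0.0775    ]] [[0.51097757 0.18667648 0.105     ]]
[[252.03728605 172.67955363]
 [252.54362559 158.55530989]]
```

View pics/w1.png

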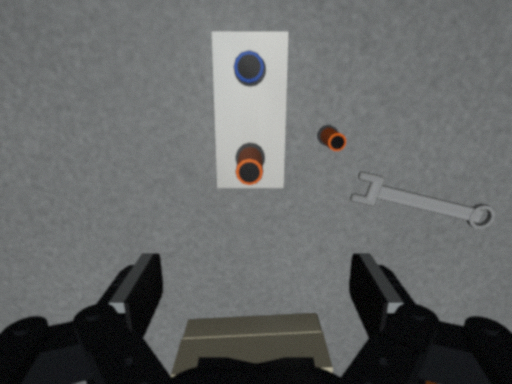

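The wrist view shows the orange probe top at about (249,172), blue at (250,68), and the look-alike at (333,140), close to the right-hand finger. I'll pre-close the jaw partway for clearance and then descend.

step_arm --pt "-0.009 0.015 0 0 0 0" --pt "-0.009 0.015 0 0 0 0" --pt "-0.009 0.015 -0.06 0 0 0" --pt "-0.009 0.015 -0.1 0 0 0" --pt "-0.009 0.015 -0.1 0 0 0" --jaw 0.4

```text
clock: 1.82
tcp_pos: [0.5043, 0.1931, 0.1554]
orientation: [-2.145, -2.291, 0.012]
contact_force: [-0.7, -0.4, -0.8]
grip_width: 0.051
gripper_force: 0.0
```

```bash
python3 - <<'E'
from h import *
o=r.get_obs(); print(o['tcp_pos'],o['grip_width'])
E
```

```text
[0.50430677 0.19314605 0.15542809] 0.050979034457060375
```

step_arm --pt "0 0 0 0 0 0" --pt "0 0 0 0 0 0"

```text
clock: 1.98
tcp_pos: [0.509, 0.1931, 0.1609]
orientation: [2.15, 2.29, 0.002]
contact_force: [-0.3, -0.7, 0.3]
grip_width: 0.0514
gripper_force: 0.0
```

step_arm --pt "0.005 -0.0165 0 0 0 0" --pt "0.005 -0.0165 0 0 0 0" --pt "0.005 -0.0165 0 0 0 0"

```text
clock: 2.23
tcp_pos: [0.5127, 0.181, 0.161]
orientation: [2.154, 2.286, 0.003]
contact_force: [0.3, -0.1, 0.3]
grip_width: 0.0512
gripper_force: 0.0
```

```bash
python3 - <<'E'
from h import *
o,im=grab('wrist','w2'); print(o['tcp_pos'],o['orientation'])
h=cv2.cvtColor(im,cv2.COLOR_RGB2HSV);H,S,V=cv2.split(h)
m=((H>3)&(H<16)&(S>170)&(V>60)).astype(np.uint8)
c,l,st,ce=cv2.connectedComponentsWithStats(m)
for i in range(1,c):
    if st[i][4]>60: print(st[i],ce[i])
print(proj('wrist',[[.512,.1832,.105],[.5,.1832,.105],[.512,.1952,.105],[.512,.1712,.105]],o))
E
```

```text
[0.5127438  0.18096516 0.16101573] [2.15410058 2.28577672 0.00303144]
[338 146  32  29 439] [351.5808656  158.54669704]
[239 186  31  33 326] [254.65337423 199.63803681]
[[255.8252455  205.14324405]
 [238.3323141  204.19762183]
 [256.85999608 188.47897196]
 [254.82442231 221.2601974 ]]
```

View pics/w2.png

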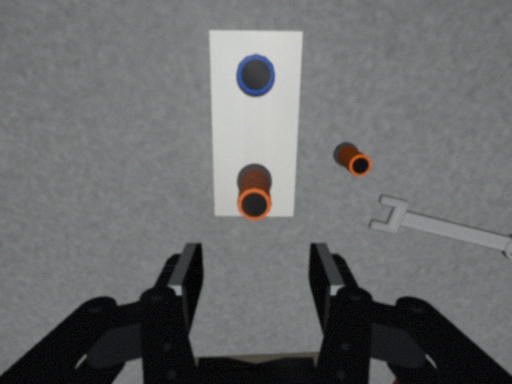

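The probe top is at (255,203), within 2 mm of the prediction, and the fingers clear the look-alike at (358,162). Descending and gripping.

step_arm --pt "0 0.004 -0.05 0 0 0" --pt "0 0.004 -0.09 0 0 0" --pt "0 0.004 -0.12 0 0 0" --pt "0 0.004 -0.135 0 0 0" --pt "0 0.004 -0.135 0 0 0"

```text
clock: 2.7
tcp_pos: [0.5107, 0.1836, 0.0773]
orientation: [-2.152, -2.287, 0.005]
contact_force: [0.6, -0.5, 0.6]
grip_width: 0.0509
gripper_force: 0.0
```

step_arm --pt "0 0 0 0 0 0" --pt "0 0 0 0 0 0"

```text
clock: 2.87
tcp_pos: [0.5128, 0.1844, 0.08]
orientation: [2.152, 2.287, 0.003]
contact_force: [0.3, 0.6, -0.5]
grip_width: 0.0513
gripper_force: 0.0
```

step_arm --pt "0 0 0 0 0 0" --pt "0 0 0 0 0 0" --pt "0 0 0 0 0 0" --pt "0 0 0 0 0 0" --pt "0 0 0 0 0 0" --jaw 1 --squeeze 50

```text
clock: 3.28
tcp_pos: [0.5124, 0.1844, 0.08]
orientation: [2.153, 2.288, 0.003]
contact_force: [-2.1, 0.0, 6.1]
grip_width: 0.022
gripper_force: 48.7
```

step_arm --pt "0 0 0 0 0 0" --pt "0 0 0 0 0 0" --pt "0 0 0 0 0 0"

```text
clock: 3.53
tcp_pos: [0.5124, 0.1845, 0.0799]
orientation: [2.153, 2.288, 0.003]
contact_force: [-1.0, 0.6, 5.7]
grip_width: 0.0218
gripper_force: 48.7
```

Gripped at about 22 mm. Now I'll lift straight up.

step_arm --pt "0 0 0.02 0 0 0" --pt "0 0 0.05 0 0 0" --pt "0 0 0.1 0 0 0" --pt "0 0 0.16 0 0 0" --pt "0 0 0.2 0 0 0"

```text
clock: 3.95
tcp_pos: [0.5126, 0.1839, 0.2024]
orientation: [2.153, 2.287, 0.004]
contact_force: [0.2, 0.3, -1.2]
grip_width: 0.0216
gripper_force: 49.2
```

step_arm --pt "0 0 0 0 0 0" --pt "0 0 0 0 0 0" --pt "0 0 0 0 0 0" --pt "0 0 0 0 0 0"

```text
clock: 4.28
tcp_pos: [0.5107, 0.1837, 0.1976]
orientation: [-2.152, -2.288, 0.004]
contact_force: [0.5, 0.2, -1.9]
grip_width: 0.0217
gripper_force: 49.3
```

```bash
python3 - <<'E'
from h import *
o=r.get_obs(); print(o['tcp_pos'],o['contact_force'],o['grip_width'])
o,im=grab('scene','s2'); t,im2=grab('top','t2')
P=np.array(o['tcp_pos']); pp=[P+[0,0,.025],P-[0,0,.0649]]
print(proj('scene',pp)); c=proj('scene',[P])[0].astype(int)
print(proj('top',pp)); d=proj('top',[P])[0].astype(int)
f=lambda I,c:cv2.resize(I[max(c[1]-45,0):c[1]+45,max(c[0]-50,0):c[0]+50],(400,360),interpolation=2)
cv2.imwrite('pics/c2.png',np.hstack([f(im,c),f(im2,d)])[:,:,::-1])
E
```

```text
[0.5107086  0.18370892 0.19760623] [ 0.51128163  0.18620797 -1.87784096] 0.021682883247143386
[[331.78775467  80.07364864]
 [325.13639166 116.87419439]]
[[162.65504461 246.50695121]
 [175.1515404  242.91533757]]
```

View pics/c2.png

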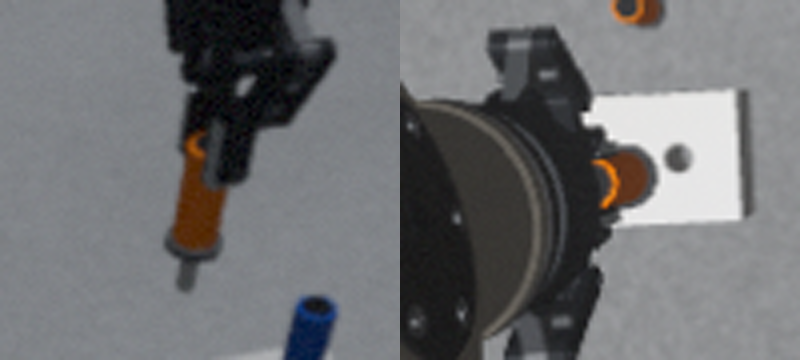

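The crop shows the orange probe held upright. Its tip is at scene pixel (325.5,117.5) against a predicted (325.1,116.9), so the tip lies on the TCP axis, 65 mm below it. The orange hole is empty and blue hasn't moved. Next I carry it over to the +y end of the line.

step_arm --pt "0.0 -0.04 0 0 0 0.0" --pt "0.01 -0.1 0 0 0 0.02" --pt "0.02 -0.16 0 0 0 0.02" --pt "0.02 -0.22 0 0 0 0.02" --pt "0.021 -0.28 0 0 0 0.02"

```text
clock: 4.8
tcp_pos: [0.5239, 0.0143, 0.198]
orientation: [-2.079, -2.354, 0.002]
contact_force: [0.6, -0.4, -1.7]
grip_width: 0.022
gripper_force: 49.2
```

step_arm --pt "0.0 -0.06 0 0 0 0.0" --pt "0.01 -0.12 0 0 0 0.0" --pt "0.02 -0.18 0 0 0 0.0" --pt "0.02 -0.24 0 0 0 0.0" --pt "0.021 -0.28 0 0 0 0.0"

```text
clock: 5.22
tcp_pos: [0.536, -0.1561, 0.1981]
orientation: [2.084, 2.351, -0.003]
contact_force: [0.2, 0.2, -0.5]
grip_width: 0.0217
gripper_force: 49.2
```

step_arm --pt "0 0 0 0 0 0" --pt "0 0 0 0 0 0" --pt "0 0 0 0 0 0" --pt "0 0 0 0 0 0"

```text
clock: 5.55
tcp_pos: [0.537, -0.1502, 0.1982]
orientation: [-2.076, -2.356, 0.0]
contact_force: [0.2, -0.1, -1.2]
grip_width: 0.0218
gripper_force: 49.2
```

```bash
cat > line.py <<'E'
from h import *
import sys
o,im=grab('wrist',sys.argv[1]); p=np.array(o['tcp_pos']); print(p,o['orientation'],o['contact_force'])
M=R.from_rotvec(o['orientation']).as_matrix(); tip=p+M@[0,0,.0649]; print('tip',tip,proj('wrist',[tip],o))
H,S,V=cv2.split(cv2.cvtColor(im,cv2.COLOR_RGB2HSV))
m=((H<4)|(H>176))&(S>150)&(V>60)
c,l,st,ce=cv2.connectedComponentsWithStats(m.astype(np.uint8)); i=1+np.argmax(st[1:,4]); print(st[i])
P=onz('wrist',np.argwhere(l==i)[:,::-1],.09,o)[:,:2]
f=cv2.fitLine(P.astype(np.float32),2,0,.01,.01).ravel(); d=f[:2]*np.sign(f[1]); t=(P-f[2:])@d
print('dir',d,np.degrees(np.arctan2(-d[0],d[1])),'ends',f[2:]+d*t.min(),f[2:]+d*t.max())
n=np.array([d[1],-d[0]]); print('tip across line',(tip[:2]-f[2:])@n,'n',n)
E
python3 line.py w3
```

```text
[ 0.53701274 -0.1502274   0.19819741] [-2.07621611e+00 -2.35596661e+00  2.48530253e-04] [ 0.18221227 -0.05902728 -1.23141722]
tip [ 0.53694121 -0.15017806  0.13329747] [[256.76494835 203.77653611]]
[252 172   4  28  82]
dir [-0.09543566  0.9954356 ] 5.4763956 ends [ 0.53517867 -0.16210581] [ 0.53291602 -0.1385054 ]
tip across line 0.002892828017361197 n [0.9954356  0.09543566]
```

View pics/w3.png

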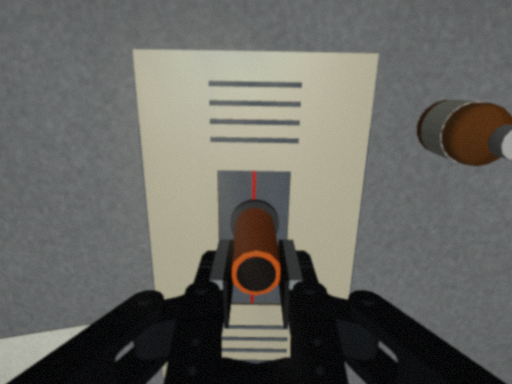

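The wrist view shows the red line's +y end at (254,172) and its lower stub at (252,300), with the probe held just right of it. I'll check the camera's bias against the held probe's own ring.

```bash
python3 - <<'E'
from h import *
im=cv2.imread('pics/w3.png'); H,S,V=cv2.split(cv2.cvtColor(im,cv2.COLOR_BGR2HSV))
m=((H>3)&(H<16)&(S>170)&(V>50))
for row in (225,235,272):
    x=np.where(m[row,200:310])[0]+200; print(row,x.min(),x.max(),(x.min()+x.max())/2)
g=im[205:222,225:290].astype(int).sum(2); print(g[5],g[10])
mr=((H<4)|(H>176))&(S>150)&(V>60)
for row in (175,185,195,297,301): 
    x=np.where(mr[row,240:268])[0]+240; print('red',row,x)
o=dict(r.get_obs()); o['tcp_pos']=np.array([.53701274,-.1502274,.19819741]); o['orientation']=np.array([-2.07621611,-2.35596661,.000249])
M=R.from_rotvec(o['orientation']).as_matrix(); t=np.array(o['tcp_pos'])+M@[0,0,.0649]
for k in(0,.03,.035,.09): print(k,proj('wrist',[t+[0,0,k]],o))
W=[.5424,-.201,.09]; print(proj('wrist',[np.array(W)+s*np.array([-.1097,.994,0]) for s in(.065,.048,-.05,-.065)],o))
E
```

```text
225 243 272 257.5
235 244 274 259.0
272 231 280 255.5
[267 281 284 280 270 274 262 265 226 194 179 184 179 190 183 184 165 174
 166 163 158 152 146 147 144 150 138 146 145 140 142 133 142 129 130 137
 141 151 148 153 150 157 157 151 152 161 157 150 131 140 176 232 247 256
 250 249 254 253 249 260 258 255 259 323 437] [278 270 278 268 261 251 222 199 202 199 180 197 180 177 166 160 161 161
 150 158 161 149 144 160 147 144 143 131 139 137 129 134 128 124 133 129
 115 133 119 131 112 120 119 125 121 131 140 155 152 156 155 157 181 230
 248 250 255 249 255 253 252 264 273 347 435]
red 175 [253 254]
red 185 [252 253 254]
red 195 [252 253 254]
red 297 [251 252 253]
red 301 [251 252 253]
0 [[256.76494835 203.77653611]]
0.03 [[256.83790746 220.33922706]]
0.035 [[256.85208181 223.55865283]]
0.09 [[257.06778415 272.61822158]]
[[256.77196327 169.87221618]
 [256.45083254 189.47079068]
 [254.81653565 289.15088853]
 [254.59510394 302.64873925]]
```

step_arm --pt "-0.001 0 -0.01 0 0 0" --pt "-0.001 0 -0.03 0 0 0" --pt "-0.001 0 -0.05 0 0 0" --pt "-0.001 0 -0.057 0 0 0" --pt "-0.001 0 -0.057 0 0 0"

```text
clock: 6.02
tcp_pos: [0.535, -0.1514, 0.1625]
orientation: [-2.077, -2.353, 0.004]
contact_force: [-0.6, 0.4, -1.2]
grip_width: 0.0216
gripper_force: 49.2
```

step_arm --pt "0 0 0 0 0 0" --pt "0 0 0 0 0 0" --pt "0 0 0 0 0 0" --pt "0 0 0 0 0 0"

```text
clock: 6.35
tcp_pos: [0.5368, -0.1521, 0.1651]
orientation: [2.079, 2.354, 0.001]
contact_force: [0.6, 1.0, -1.6]
grip_width: 0.0217
gripper_force: 49.2
```

```bash
python3 line.py w4; python3 - <<'E'
import cv2,numpy as np
from h import *
im=cv2.imread('pics/w4.png'); 
H,S,V=cv2.split(cv2.cvtColor(im,cv2.COLOR_BGR2HSV)); mr=((H<4)|(H>176))&(S>150)&(V>60)
for row in range(130,330,8):
    x=np.where(mr[row,225:280])[0]+225
    if len(x): print('red',row,x.mean(),len(x))
cv2.imwrite('pics/c4.png',cv2.resize(im[130:330,160:360],(600,600),interpolation=2))
o=r.get_obs();M=R.from_rotvec(o['orientation']).as_matrix(); t=np.array(o['tcp_pos'])+M@[0,0,.0649]
for k in(0,.03,.09): print(k,proj('wrist',[t+[0,0,k]],o))
W=[.5424,-.201,.09]; print(proj('wrist',[np.array(W)+s*np.array([-.1097,.994,0]) for s in(.065,.048,-.05,-.065)],o))
E
```

```text
[ 0.53675734 -0.15207929  0.16505502] [2.07935790e+00 2.35397818e+00 9.27588264e-04] [ 0.55689839  1.0001913  -1.56309285]
tip [ 0.5368188  -0.15208243  0.10015505] [[256.76854674 203.77275403]]
[251 295   4  30  93]
dir [-0.11041453  0.99388564] 6.339212 ends [ 0.54667396 -0.26467221] [ 0.54345963 -0.23573867]
tip across line 0.0026366439200644462 n [0.99388564 0.11041453]
red 186 253.5 4
red 194 253.5 4
red 298 252.5 4
red 306 252.0 3
red 314 252.0 3
red 322 252.0 3
0 [[256.76854674 203.77275403]]
0.03 [[256.92937148 220.37846387]]
0.09 [[257.43651277 272.78315852]]
[[257.34069828 178.71663622]
 [257.01705672 200.70647072]
 [255.39595539 310.69396667]
 [255.17966698 325.34853089]]
```

View pics/c4.png

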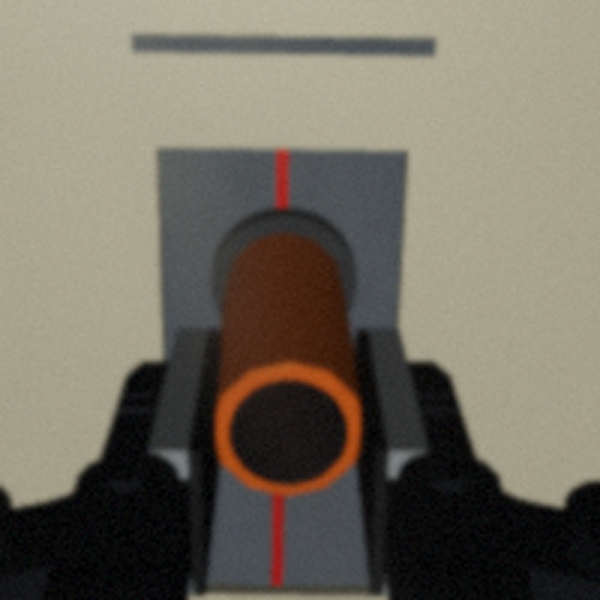

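The line at column 253.4 lies about 1 mm left of the tip (about 255 after bias correction), so I'll shift by -1 mm in x and lower gently.

step_arm --pt "-0.0017 0 -0.003 0 0 0" --pt "-0.0017 0 -0.007 0 0 0" --pt "-0.0017 0 -0.011 0 0 0" --pt "-0.0017 0 -0.014 0 0 0" --pt "-0.0017 0 -0.014 0 0 0"

```text
clock: 6.82
tcp_pos: [0.5351, -0.1518, 0.1557]
orientation: [-2.079, -2.354, 0.001]
contact_force: [-0.5, 0.6, -2.0]
grip_width: 0.0217
gripper_force: 49.2
```

step_arm --pt "0 0 0 0 0 0" --pt "0 0 0 0 0 0" --pt "0 0 0 0 0 0"

```text
clock: 7.07
tcp_pos: [0.5355, -0.152, 0.1563]
orientation: [2.08, 2.355, 0.0]
contact_force: [0.0, -0.3, -1.4]
grip_width: 0.0215
gripper_force: 49.2
```

step_arm --pt "0 0 -0.001 0 0 0" --pt "0 0 -0.002 0 0 0" --pt "0 0 -0.003 0 0 0" --pt "0 0 -0.003 0 0 0" --pt "0 0 -0.003 0 0 0"

```text
clock: 7.48
tcp_pos: [0.5355, -0.1519, 0.1545]
orientation: [2.08, 2.355, 0.0]
contact_force: [-0.2, 0.3, -0.8]
grip_width: 0.0214
gripper_force: 49.2
```

step_arm --pt "0 0 -0.001 0 0 0" --pt "0 0 -0.002 0 0 0" --pt "0 0 -0.002 0 0 0" --pt "0 0 -0.002 0 0 0"

```text
clock: 7.82
tcp_pos: [0.5355, -0.152, 0.1534]
orientation: [2.08, 2.354, 0.0]
contact_force: [-0.2, 0.5, 0.6]
grip_width: 0.0219
gripper_force: 49.5
```

step_arm --pt "0 0 0 0 0 0" --pt "0 0 0 0 0 0"

```text
clock: 7.98
tcp_pos: [0.5355, -0.152, 0.1534]
orientation: [2.08, 2.354, 0.0]
contact_force: [-0.8, -0.0, 1.7]
grip_width: 0.0217
gripper_force: 49.5
```

Contact at about 2.5 N. Now sliding along the line in 4 mm steps, watching Fz.

step_arm --pt "0.0003 -0.0022 -0.001 0 0 0" --pt "0.0005 -0.0044 -0.001 0 0 0" --pt "0.0007 -0.0066 -0.001 0 0 0"

```text
clock: 8.23
tcp_pos: [0.536, -0.1556, 0.1527]
orientation: [-2.079, -2.355, -0.001]
contact_force: [-0.3, 2.6, 2.0]
grip_width: 0.0219
gripper_force: 49.6
```

step_arm --pt "0.0003 -0.0022 0 0 0 0" --pt "0.0005 -0.0044 0 0 0 0" --pt "0.0007 -0.0066 0 0 0 0"

```text
clock: 8.48
tcp_pos: [0.5363, -0.1595, 0.1526]
orientation: [-2.079, -2.355, -0.001]
contact_force: [-0.6, 3.1, 2.4]
grip_width: 0.0214
gripper_force: 49.6
```

step_arm --pt "0.0003 -0.0022 0 0 0 0" --pt "0.0005 -0.0044 0 0 0 0" --pt "0.0007 -0.0066 0 0 0 0"

```text
clock: 8.73
tcp_pos: [0.5367, -0.1638, 0.1526]
orientation: [-2.08, -2.355, -0.0]
contact_force: [-0.3, 1.9, 2.8]
grip_width: 0.0223
gripper_force: 49.6
```

step_arm --pt "0.0003 -0.0022 0 0 0 0" --pt "0.0005 -0.0044 0 0 0 0" --pt "0.0007 -0.0066 0 0 0 0"

```text
clock: 8.98
tcp_pos: [0.5371, -0.1679, 0.1526]
orientation: [-2.08, -2.355, -0.0]
contact_force: [0.4, 2.9, 2.6]
grip_width: 0.0218
gripper_force: 49.6
```

step_arm --pt "0.0003 -0.0022 0 0 0 0" --pt "0.0005 -0.0044 0 0 0 0" --pt "0.0007 -0.0066 0 0 0 0"

```text
clock: 9.23
tcp_pos: [0.5375, -0.1719, 0.1526]
orientation: [-2.08, -2.355, 0.0]
contact_force: [-0.6, 2.5, 3.0]
grip_width: 0.0215
gripper_force: 49.6
```

step_arm --pt "0.0003 -0.0022 0 0 0 0" --pt "0.0005 -0.0044 0 0 0 0" --pt "0.0007 -0.0066 0 0 0 0"

```text
clock: 9.48
tcp_pos: [0.5379, -0.1758, 0.1526]
orientation: [2.08, 2.355, 0.0]
contact_force: [-0.9, 1.6, 3.1]
grip_width: 0.0217
gripper_force: 49.6
```

step_arm --pt "0.0003 -0.0022 0 0 0 0" --pt "0.0005 -0.0044 0 0 0 0" --pt "0.0007 -0.0066 0 0 0 0"

```text
clock: 9.73
tcp_pos: [0.5384, -0.1798, 0.1526]
orientation: [2.08, 2.355, 0.0]
contact_force: [0.0, 2.1, 2.6]
grip_width: 0.0219
gripper_force: 49.6
```

step_arm --pt "0.0003 -0.0022 0 0 0 0" --pt "0.0005 -0.0044 0 0 0 0" --pt "0.0007 -0.0066 0 0 0 0"

```text
clock: 9.98
tcp_pos: [0.5388, -0.1837, 0.1526]
orientation: [2.08, 2.355, 0.0]
contact_force: [-0.0, 2.6, 2.9]
grip_width: 0.0218
gripper_force: 49.6
```

step_arm --pt "0.0003 -0.0022 0 0 0 0" --pt "0.0005 -0.0044 0 0 0 0" --pt "0.0007 -0.0066 0 0 0 0"

```text
clock: 10.23
tcp_pos: [0.5392, -0.1877, 0.1526]
orientation: [-2.08, -2.355, -0.0]
contact_force: [0.8, 2.1, 2.7]
grip_width: 0.0214
gripper_force: 49.6
```

step_arm --pt "0.0003 -0.0022 0 0 0 0" --pt "0.0005 -0.0044 0 0 0 0" --pt "0.0007 -0.0066 0 0 0 0"

```text
clock: 10.48
tcp_pos: [0.5396, -0.1916, 0.1526]
orientation: [-2.08, -2.355, -0.0]
contact_force: [-0.0, 2.0, 2.3]
grip_width: 0.0215
gripper_force: 49.6
```

step_arm --pt "0.0003 -0.0022 0 0 0 0" --pt "0.0005 -0.0044 0 0 0 0" --pt "0.0007 -0.0066 0 0 0 0"

```text
clock: 10.73
tcp_pos: [0.54, -0.1956, 0.1526]
orientation: [2.08, 2.355, 0.0]
contact_force: [0.2, 2.3, 2.8]
grip_width: 0.0217
gripper_force: 49.6
```

step_arm --pt "0.0003 -0.0022 0 0 0 0" --pt "0.0005 -0.0044 0 0 0 0" --pt "0.0007 -0.0066 0 0 0 0"

```text
clock: 10.98
tcp_pos: [0.5404, -0.1996, 0.1526]
orientation: [-2.08, -2.355, 0.0]
contact_force: [-0.1, 2.6, 1.9]
grip_width: 0.0217
gripper_force: 49.6
```

step_arm --pt "0.0006 -0.0022 0 0 0 0" --pt "0.0012 -0.0044 0 0 0 0" --pt "0.0018 -0.0066 0 0 0 0"

```text
clock: 11.23
tcp_pos: [0.5414, -0.2035, 0.1526]
orientation: [-2.08, -2.354, 0.0]
contact_force: [-0.3, 2.4, 2.9]
grip_width: 0.022
gripper_force: 49.6
```

step_arm --pt "0.0003 -0.0022 0 0 0 0" --pt "0.0005 -0.0044 0 0 0 0" --pt "0.0008 -0.0066 0 0 0 0"

```text
clock: 11.48
tcp_pos: [0.5421, -0.2075, 0.1526]
orientation: [2.08, 2.355, 0.0]
contact_force: [-0.5, 1.6, 3.1]
grip_width: 0.0218
gripper_force: 49.6
```

step_arm --pt "0.0003 -0.0022 0 0 0 0" --pt "0.0005 -0.0044 0 0 0 0" --pt "0.0007 -0.0066 0 0 0 0"

```text
clock: 11.73
tcp_pos: [0.5425, -0.2115, 0.1527]
orientation: [2.08, 2.355, 0.0]
contact_force: [-0.2, 2.2, 2.0]
grip_width: 0.0217
gripper_force: 49.6
```

step_arm --pt "0.0003 -0.0022 0 0 0 0" --pt "0.0005 -0.0044 0 0 0 0" --pt "0.0008 -0.0066 0 0 0 0"

```text
clock: 11.98
tcp_pos: [0.5429, -0.2154, 0.1526]
orientation: [2.08, 2.355, 0.0]
contact_force: [-0.0, 2.7, 1.5]
grip_width: 0.0217
gripper_force: 49.6
```

step_arm --pt "0.0003 -0.0022 0 0 0 0" --pt "0.0005 -0.0044 0 0 0 0" --pt "0.0007 -0.0066 0 0 0 0"

```text
clock: 12.23
tcp_pos: [0.5433, -0.2194, 0.1526]
orientation: [2.08, 2.355, 0.0]
contact_force: [-0.7, 2.3, 2.4]
grip_width: 0.0218
gripper_force: 49.6
```

step_arm --pt "0.0003 -0.0022 0 0 0 0" --pt "0.0005 -0.0044 0 0 0 0" --pt "0.0008 -0.0066 0 0 0 0"

```text
clock: 12.48
tcp_pos: [0.5438, -0.2233, 0.1526]
orientation: [-2.08, -2.355, 0.0]
contact_force: [-0.5, 1.6, 2.7]
grip_width: 0.0213
gripper_force: 49.6
```

step_arm --pt "0.0003 -0.0022 0 0 0 0" --pt "0.0005 -0.0044 0 0 0 0" --pt "0.0007 -0.0066 0 0 0 0"

```text
clock: 12.73
tcp_pos: [0.5442, -0.2273, 0.1526]
orientation: [-2.08, -2.355, 0.0]
contact_force: [-0.9, 2.3, 2.8]
grip_width: 0.0218
gripper_force: 49.6
```

step_arm --pt "0.0003 -0.0022 0 0 0 0" --pt "0.0005 -0.0044 0 0 0 0" --pt "0.0008 -0.0066 0 0 0 0"

```text
clock: 12.98
tcp_pos: [0.5447, -0.2313, 0.1526]
orientation: [2.08, 2.355, 0.0]
contact_force: [-1.0, 2.4, 1.9]
grip_width: 0.0217
gripper_force: 49.6
```

step_arm --pt "0.0003 -0.0022 0 0 0 0" --pt "0.0005 -0.0044 0 0 0 0" --pt "0.0007 -0.0066 0 0 0 0"

```text
clock: 13.23
tcp_pos: [0.5447, -0.2359, 0.1523]
orientation: [2.08, 2.354, -0.001]
contact_force: [-0.1, 0.6, -0.8]
grip_width: 0.0215
gripper_force: 49.3
```

step_arm --pt "0.0003 -0.0022 0 0 0 0" --pt "0.0005 -0.0044 0 0 0 0" --pt "0.0008 -0.0066 0 0 0 0"

```text
clock: 13.48
tcp_pos: [0.5455, -0.2393, 0.1525]
orientation: [-2.08, -2.354, 0.0]
contact_force: [-0.2, 1.3, -1.3]
grip_width: 0.022
gripper_force: 49.3
```

step_arm --pt "0.0003 -0.0022 0 0 0 0" --pt "0.0005 -0.0044 0 0 0 0" --pt "0.0007 -0.0066 0 0 0 0"

```text
clock: 13.73
tcp_pos: [0.546, -0.2426, 0.1525]
orientation: [-2.079, -2.354, -0.001]
contact_force: [-0.5, 2.8, -0.7]
grip_width: 0.0217
gripper_force: 49.3
```

step_arm --pt "0.0003 -0.0022 0 0 0 0" --pt "0.0005 -0.0044 0 0 0 0" --pt "0.0008 -0.0066 0 0 0 0"

```text
clock: 13.98
tcp_pos: [0.5466, -0.2464, 0.1526]
orientation: [-2.079, -2.354, -0.001]
contact_force: [0.3, 3.6, 1.4]
grip_width: 0.0216
gripper_force: 49.3
```

It dropped between y = -0.236 and -0.2425: Fz fell to -1.3, then the far edge pushed back. I'll go back to the middle (about -0.2388) and lower gently.

step_arm --pt "-0.0005 0.004 0 0 0 0" --pt "-0.001 0.008 0 0 0 0" --pt "-0.0013 0.0125 0 0 0 0" --pt "-0.0013 0.0125 0 0 0 0" --pt "-0.0013 0.0125 0 0 0 0"

```text
clock: 14.4
tcp_pos: [0.5459, -0.2399, 0.1529]
orientation: [2.079, 2.354, -0.0]
contact_force: [0.1, -0.5, 0.5]
grip_width: 0.0221
gripper_force: 49.4
```

step_arm --pt "0 0 -0.001 0 0 0" --pt "0 0 -0.002 0 0 0" --pt "0 0 -0.003 0 0 0" --pt "0 0 -0.003 0 0 0" --pt "0 0 -0.003 0 0 0"

```text
clock: 14.82
tcp_pos: [0.546, -0.2398, 0.151]
orientation: [2.079, 2.354, 0.0]
contact_force: [1.3, -0.3, 3.4]
grip_width: 0.0218
gripper_force: 49.5
```

step_arm --pt "0.001 0.0005 0 0 0 0" --pt "0.002 0.001 0 0 0 0" --pt "0.002 0.001 0 0 0 0" --pt "0.002 0.001 0 0 0 0"

```text
clock: 15.15
tcp_pos: [0.5467, -0.2384, 0.1503]
orientation: [-2.079, -2.354, 0.0]
contact_force: [0.9, 0.6, 0.4]
grip_width: 0.0216
gripper_force: 49.4
```

step_arm --pt "0.001 0 0 0 0 0" --pt "0.001 0 0 0 0 0" --pt "0.001 0 -0.002 0 0 0" --pt "0.001 0 -0.003 0 0 0" --pt "0.001 0 -0.003 0 0 0"

```text
clock: 15.57
tcp_pos: [0.5473, -0.2387, 0.1487]
orientation: [-2.079, -2.354, 0.0]
contact_force: [-0.3, 1.4, -0.7]
grip_width: 0.0215
gripper_force: 49.3
```

step_arm --pt "0 0 -0.001 0 0 0" --pt "0 0 -0.002 0 0 0" --pt "0 0 -0.003 0 0 0" --pt "0 0 -0.003 0 0 0"

```text
clock: 15.9
tcp_pos: [0.5474, -0.2387, 0.147]
orientation: [-2.079, -2.355, 0.0]
contact_force: [-0.7, 0.9, -0.5]
grip_width: 0.0217
gripper_force: 49.3
```

The tip is now about 8 mm in with low force. Continuing down.

step_arm --pt "0 0.0007 -0.002 0 0 0" --pt "0 0.0007 -0.004 0 0 0" --pt "0 0.0007 -0.006 0 0 0" --pt "0 0.0007 -0.008 0 0 0"

```text
clock: 16.23
tcp_pos: [0.5476, -0.2384, 0.1423]
orientation: [2.08, 2.355, 0.0]
contact_force: [-1.6, 0.4, 0.9]
grip_width: 0.0216
gripper_force: 49.4
```

step_arm --pt "0 0 -0.002 0 0 0" --pt "0 0 -0.004 0 0 0" --pt "0 0 -0.006 0 0 0" --pt "0 0 -0.006 0 0 0"

```text
clock: 16.57
tcp_pos: [0.5475, -0.2383, 0.1385]
orientation: [-2.079, -2.355, 0.0]
contact_force: [-0.7, 1.8, -0.0]
grip_width: 0.0222
gripper_force: 49.3
```

step_arm --pt "-0.0005 0.0005 -0.002 0 0 0" --pt "-0.0005 0.0005 -0.004 0 0 0" --pt "-0.0005 0.0005 -0.006 0 0 0" --pt "-0.0005 0.0005 -0.007 0 0 0" --pt "-0.0005 0.0005 -0.007 0 0 0"

```text
clock: 16.98
tcp_pos: [0.5472, -0.2381, 0.1344]
orientation: [-2.08, -2.355, 0.0]
contact_force: [-0.9, 1.5, -0.1]
grip_width: 0.0215
gripper_force: 49.3
```

step_arm --pt "0 0 -0.002 0 0 0" --pt "0 0 -0.004 0 0 0" --pt "0 0 -0.006 0 0 0" --pt "0 0 -0.007 0 0 0" --pt "0 0 -0.007 0 0 0"

```text
clock: 17.4
tcp_pos: [0.5471, -0.2381, 0.1302]
orientation: [-2.08, -2.354, 0.0]
contact_force: [-1.0, 0.1, 0.1]
grip_width: 0.0218
gripper_force: 49.3
```

step_arm --pt "0 0 -0.001 0 0 0" --pt "0 0 -0.003 0 0 0" --pt "0 0 -0.005 0 0 0" --pt "0 0 -0.005 0 0 0" --pt "0 0 -0.005 0 0 0"

```text
clock: 17.82
tcp_pos: [0.5471, -0.238, 0.1273]
orientation: [-2.079, -2.354, 0.0]
contact_force: [-1.4, 2.0, -0.2]
grip_width: 0.0214
gripper_force: 49.3
```

step_arm --pt "0 0 -0.001 0 0 0" --pt "0 0 -0.002 0 0 0" --pt "0 0 -0.004 0 0 0" --pt "0 0 -0.004 0 0 0" --pt "0 0 -0.004 0 0 0"

```text
clock: 18.23
tcp_pos: [0.5471, -0.2381, 0.1249]
orientation: [-2.08, -2.354, 0.0]
contact_force: [-0.8, 1.8, 0.2]
grip_width: 0.0217
gripper_force: 49.4
```

step_arm --pt "0 0 -0.001 0 0 0" --pt "0 0 -0.001 0 0 0" --pt "0 0 -0.001 0 0 0" --pt "0 0 -0.001 0 0 0"

```text
clock: 18.57
tcp_pos: [0.5472, -0.2381, 0.1244]
orientation: [-2.08, -2.355, -0.0]
contact_force: [-2.3, 1.0, 0.2]
grip_width: 0.0219
gripper_force: 49.4
```

step_arm --pt "0 0 -0.001 0 0 0" --pt "0 0 -0.002 0 0 0" --pt "0 0 -0.002 0 0 0" --pt "0 0 -0.002 0 0 0"

```text
clock: 18.9
tcp_pos: [0.5472, -0.2382, 0.1233]
orientation: [-2.08, -2.355, -0.0]
contact_force: [-2.7, 2.5, 2.7]
grip_width: 0.0218
gripper_force: 49.6
```

Collar contact: Fz rose by about 3 N, roughly 1.5 mm of plate travel. Release and retreat.

step_arm --pt "0 0 0 0 0 0" --pt "0 0 0 0 0 0" --pt "0 0 0 0 0 0" --pt "0 0 0 0 0 0" --pt "0 0 0 0 0 0" --jaw 0.3

```text
clock: 19.32
tcp_pos: [0.5474, -0.2384, 0.1232]
orientation: [2.079, 2.354, -0.0]
contact_force: [0.4, 0.3, -0.1]
grip_width: 0.0597
gripper_force: 0.0
```

step_arm --pt "0 0 0.01 0 0 0" --pt "0 0 0.03 0 0 0" --pt "0 0 0.08 0 0 0" --pt "0 0 0.14 0 0 0" --pt "0 0 0.18 0 0 0"

```text
clock: 19.73
tcp_pos: [0.5479, -0.2391, 0.2352]
orientation: [2.079, 2.351, 0.002]
contact_force: [1.5, -0.6, 1.0]
grip_width: 0.0597
gripper_force: 0.0
```

step_arm --pt "0 0.05 0 0 0 0" --pt "0 0.1 0 0 0 0" --pt "0 0.15 0 0 0 0" --pt "0 0.2 0 0 0 0" --pt "0 0.2 0 0 0 0"

```text
clock: 20.15
tcp_pos: [0.5481, -0.111, 0.232]
orientation: [-2.069, -2.362, -0.005]
contact_force: [0.5, 0.2, -1.1]
grip_width: 0.0599
gripper_force: 0.0
```

step_arm --pt "0 0 0 0 0 0" --pt "0 0 0 0 0 0" --pt "0 0 0 0 0 0"

```text
clock: 20.4
tcp_pos: [0.5472, -0.1198, 0.2319]
orientation: [2.081, 2.352, 0.0]
contact_force: [0.1, -0.4, 0.1]
grip_width: 0.0594
gripper_force: 0.0
```

```bash
python3 - <<'E'
from h import *
o,im=grab('scene','s5'); t,im2=grab('top','t5')
B=np.array([.5472,-.238,.09]); P=[B+[0,0,.0],B+[0,0,.06]]
print(o['tcp_pos'],o['contact_force']);print(proj('scene',P),proj('top',P))
f=lambda n,I:(lambda c:cv2.resize(I[max(c[1]-45,0):c[1]+45,c[0]-50:c[0]+50],(400,360),interpolation=2))(proj(n,[B])[0].astype(int))
for n in('scene','top'): print(proj(n,[B])[0].astype(int)-[50,45])
cv2.imwrite('pics/c5.png',np.hstack([f('scene',im),f('top',im2)])[:,:,::-1])
E
```

```text
[ 0.54717704 -0.11975113  0.23185687] [ 0.07718227 -0.37804803  0.13670587]
[[129.17459517 177.25536254]
 [121.07631019 155.24231044]] [[387.40771081 222.20818219]
 [396.96156107 222.71483753]]
[ 79 132]
[337 177]
```

View pics/c5.png

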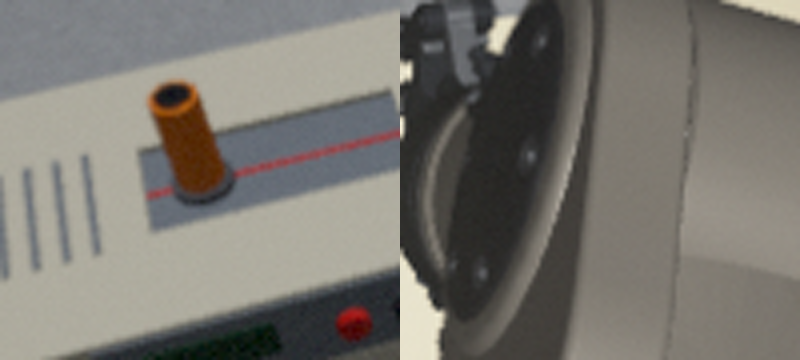

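The orange probe stands upright in the window on the red line, with its collar on the plate. Its top is at scene (122.5,155.8) against a predicted (121,155.2) for fully home, and the gripper is clear. Handing in.

```bash
python3 -c "
from bench import r
print(r.hand_in())"
```

```text
the job is handed in; nothing more can be done
None
```

The job is handed in with no verdict returned: the orange probe stands upright and released in the test well, its collar on the plate. I pressed it home with about 3 N, and nothing else was seen to move.

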